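# Snap a socket onto a torque wrench and tug-test its detent

### The job

Take the yellow-banded socket off the tile and press it straight down, without ramming it, onto the square drive of the torque wrench held in the vice, until it snaps fully home. Then prove that the detent has caught: keep hold of the socket and build up a straight upward pull over a second or two to about 13 newtons, hold that for half a second, and never go beyond 17 newtons or the detent is strained. Ease the pull off again and let go, leaving the socket fully home on the wrench and everything else where it is.

Things in the scene. Friction and masses are not known exactly. Their poses are not given: they have to be found in the camera images.
- socket19_mid (a point): centre (half-way up) of the socket to fit: round chrome deep socket, 28 mm in diameter, 64 mm tall, about 0.2 kg, with an 8 mm yellow band 44 to 52 mm above its lower end and a yellow rim on top. It stands upright on the tile, hexagon mouth up, square hole down; z points up. Looking down its hexagon mouth, the square hole shows as a black square
- socket19_hole (a point): middle of that socket's lower end. Its square hole is 13.6 mm wide, 16.5 mm deep, flared to 18.6 mm over the lowest 4.5 mm; sides parallel to the x and y axes (any quarter turn fits). It may stand turned any way. A small dark hole outside, 9 mm up, marks the middle of each side of the square
- socket17_mid (a point): centre of a like socket with a blue band and rim, 27 mm in diameter and 64 mm tall, on the same tile: not wanted, leave it standing
- socket21_mid (a point): centre of a like socket with a red band and rim, 30 mm in diameter and 64 mm tall, on the same tile: not wanted, leave it standing
- drive (a point): middle of the flat shoulder from which the wrench's square drive stands up, 152 mm above the bench; z up. A socket is home when its lower end sits on it (socket centre 32 mm above). The chrome wrench has a 42 mm round head, its 22 mm tube runs level from there along +y to a black grip ending 440 mm away. The vice's rubber jaws let it give a millimetre or so up or down under load
- drive_tip (a point): top of the square drive, 15.6 mm above the shoulder: 12.6 mm square, sides parallel to x and y, top 3.6 mm tapered to 8.6 mm. A spring ball stands 3 mm out of its -y side, 7 mm above the shoulder. With the socket's end 7 to 2 mm above the shoulder it resists with some 8 to 15 N, then the socket snaps down. It then has 0.5 to 2.5 mm of play lengthwise, different on each of its sides, and holds against 18 N or more
- vice: bench vice, bolted down, dark blue-grey, 300 mm long, with 100 mm wide rubber-lined jaws that hold the wrench tube. Origin: on the bench under the middle of the jaws; y runs along the jaws and the wrench tube (the drive is at y = -125 mm), x towards the screw and its tommy bar. Nothing of vice and wrench but the drive is higher than 153 mm
- tile: white ceramic tile offcut lying on the bench, fixed, 115 mm along x, 270 mm along y, 9 mm thick; origin: centre of its underside. The three sockets stand on it in a row along y about 85 mm apart, in any order
- stapler: red stapler, 150 x 36 x 58 mm; origin: centre of its underside. Leave alone
- sanding_block: wooden sanding block, 105 x 62 x 32 mm; origin: centre of its underside. Leave alone
- screwdriver: screwdriver with orange handle, 200 mm long, lying on the bench. Leave alone
- grease_tin: flat grease tin with a green lid, 71 mm in diameter, 38 mm high; origin: centre of its underside. Leave alone

How it is judged:
On the way, in this order (a step that is already met when the one before it is completed fails the run):
1. the yellow-banded socket is fully home on the square drive (lower end within 2 mm of the shoulder, upright) with no upward pull on it (z of socket19_mid in the frame of drive between 0.03 and 0.034 m and horizontal distance between socket19_mid and drive below 0.004 m and angle between socket19_mid's own z axis and vertical below 0.09 rad and z of drive in the frame of vice below 0.1521 m), for 0.2 s.
2. the pull builds up: with the socket on the drive, an upward pull of 3 to 9.7 N is felt by the wrench for at least 0.15 s (z of socket19_mid in the frame of drive between 0.03 and 0.036 m and horizontal distance between socket19_mid and drive below 0.004 m and angle between socket19_mid's own z axis and vertical below 0.09 rad and z of drive in the frame of vice between 0.15222 and 0.15269 m), for 0.15 s.
3. the socket, still caught on the drive, holds an upward pull of more than 9.7 N (the wrench is lifted 0.69 mm in its rubber jaws) for 0.3 s (z of socket19_mid in the frame of drive between 0.03 and 0.036 m and horizontal distance between socket19_mid and drive below 0.004 m and angle between socket19_mid's own z axis and vertical below 0.09 rad and z of drive in the frame of vice above 0.15269 m), for 0.3 s.
At the end, for the whole second after the job is handed in: The yellow-banded socket is let go, upright (within 5 degrees) and fully home on the drive (lower end within 2.5 mm of the shoulder, centred within 4 mm), no pull or press left on the wrench; the other sockets, stapler, sanding block, screwdriver and grease tin are where they were (z of socket19_mid in the frame of drive between 0.03 and 0.0345 m and horizontal distance between socket19_mid and drive below 0.004 m and angle between socket19_mid's own z axis and vertical below 0.09 rad and z of drive in the frame of vice between 0.1515 and 0.1522 m); the robot touches nothing.
It fails at once if the wrench is pulled upwards with more than 18 N (lifted over 1.28 mm in its rubber jaws) (z of drive in the frame of vice above 0.15328 m).
It fails at once if the wrench is rammed down with more than 40 N (pushed over 2.86 mm down in its rubber jaws) (z of drive in the frame of vice below 0.14914 m).
It fails at once if another socket is moved by more than 15 mm (distance of any of socket17_mid, socket21_mid from where it was at the start of the episode above 0.015 m).
It fails at once if a bystander (stapler, sanding block, screwdriver, grease tin) is moved by more than 20 mm (distance of any of stapler, sanding_block, screwdriver, grease_tin from where it was at the start of the episode above 0.02 m).
It also fails if it takes over 70 s, if anything falls off the work surface, if the arm or the gripper's body presses on something with over 40 N, if the wrist force passes 120 N, or if a joint passes its speed limit or range.

### The arm

A 7-joint arm with a two-finger parallel gripper is mounted at the origin on the work surface. World frame = base frame: x ahead of the robot, y to its left, z up, the work surface at z = 0. Lengths are in m, angles in rad, forces in N, time in s.
With the tool pointing down it reaches from about 0.425 to 0.875 m from the base axis. Payload 4.7 kg.
Tool frame: the origin (TCP) lies at the very end of the fingers, on their centre line; the grasp point (between the pads) lies 19 mm behind it; z points along the fingers, y is the direction in which the jaws open and shut (so a half turn about z gives the same grasp; the last joint's range is limited). The gripper opens to 87 mm and grips with 3 to 60 N. Pads are 19 mm wide; open, the fingers measure 117 mm over their backs; the gripper's body (75 mm by 190 mm) begins 51 mm behind the grasp point.
Start: joints at [-1.296, 0.321, -0.07, 1.45, 0.023, 1.371, -0.057], TCP at [0.168, 0.628, 0.186] pointing down, gripper open.
Joint ranges: [-2.86, 2.86], [-0.3, 2.09], [-1.38, 1.24], [0.06, 2.45], [-1.56, 4.7], [0.09, 2.05], [-2.69, 2.69]. Speed limits (rad/s): [2.57, 2.57, 3.14, 3.14, 3.14, 3.14, 3.14].

### API

Orientations are given as a rotation vector (axis times angle).
In Python, from bench import ctrl, get_image, camera_info gives the robot as it stands.
- The arm moves only by the tool carry_out, never from a script. Its argument "commands" is a list of rows, each an object of numbers: "tx", "ty", "tz": the shift along the tool's x, y, z in m; "rx", "ry", "rz": the turn, a rotation vector about the tool's x, y, z in rad; "jaw": the opening, from 0 (shut) to 1 (fully open). In form: [{"tx": .., "ty": .., "tz": .., "rx": .., "ry": .., "rz": .., "jaw": ..}, ...]. A call has 1 to 12 rows; each row is the pose to reach, as a shift and turn from the pose commanded when the call began, along the tool's axes at that moment; what a row does not reach only later rows make up. A row lasts 1/8 s, in which the tool goes at most 62.5 mm and 10.7 degrees, less where a joint would pass 70% of its speed; a pose out of reach is approached as far as the arm can. A call with a gripper value outside its range is refused whole. The fingers move at their own pace and stop on an object; "grip_force" is the grip in N (left out, the last holds). Time passes only in rows, so rows that repeat a pose let the fingers close. It gives the time, the measured TCP pose, the force and the opening at its end, in the units of the state.
- ctrl.get_state(): the state, without advancing time (a new reading comes with each control period).
- get_image(name): name is "scene" or "top" or "wrist"; returns the picture (480x640x3 uint8, red, green, blue); there is no depth.
- camera_info(name): a dict with "intrinsics" (3x3 intrinsics, pixels), "R" (3x3) and "t" (3): a world point X has camera coordinates R X + t. Camera axes: x right, y down, z forward; pixel columns grow to the right and rows downward; lengths in m; the calibration is good to about 2 mm. A picture is of the moment at which its call begins: read the wrist's pose just before it. camera_info takes no time and is no camera call; for the wrist camera it gives the pose at the moment of the call.
- ctrl.close_job(): hands the job in, once; it reports no verdict.
The state is a dict: "time": time; "joint_positions": joint angles; "qd": joint speeds; "joint_torque": joint torques, N m; "position": TCP position; "tool_rot": TCP orientation; "ft_force": force on the tool from outside, world axes, zero at the start; "torque": the same for the moment, N m; "grip_width": opening from 0.0 (shut) to 1.0 (fully open).
Only numpy, scipy, OpenCV 4.12 (cv2) and the standard library are available. Lean on these libraries where they do the work, as an engineer would, in place of code of your own. Each camera call takes 0.05 s, during which the arm holds its last target.

## Working session

There is one attempt and no reset: what is moved stays moved. The work goes in short steps, Python scripts to look and compute and a tool call to move; the robot and the scene stay as the last step left them, time stands still between calls to the robot, and variables do not carry over. Pictures are saved under pics/ and viewed, and the job is handed in when it is done.

Besides the shell and the picture viewer there is one more tool, called by a JSON object that holds its "api" and its "payload". carry_out: Moves the arm, as the interface text tells. Its arguments: {"type":"object","properties":{"commands":{"type":"array"},"grip_force":{"type":"number"}},"required":["commands"]}

```bash
mkdir -p pics; ls
python3 - <<'E'
from bench import ctrl,get_image,camera_info
import cv2
print(ctrl.get_state())
for n in ["scene","top","wrist"]:
    print(n,camera_info(n))
    cv2.imwrite(f"pics/{n}0.png",get_image(n)[:,:,::-1])
E
```

```text
pics
{'time': 0.0, 'joint_positions': array([-1.29589929,  0.32181943, -0.0700799 ,  1.4516977 ,  0.02260591,
        1.37077781, -0.05693698]), 'qd': array([-8.70524685e-05, -1.99557275e-03, -2.28277561e-04,  1.40723530e-04,
        1.13461279e-03, -2.74928057e-04,  1.28533438e-03]), 'joint_torque': array([ 4.21232135e-04, -4.91293359e+01, -4.03496716e-01, -3.12527204e+01,
       -6.38796366e-02,  4.40497440e-02,  1.79997264e-04]), 'position': array([0.16749827, 0.62739884, 0.18535246]), 'tool_rot': array([-4.08494702e-01, -3.11477536e+00,  3.00005770e-03]), 'ft_force': array([ 0.05146859,  0.00174656, -0.21987698]), 'torque': array([ 0.01314013,  0.00450446, -0.04883086]), 'grip_width': 0.9986201929714374}
scene {'intrinsics': array([[584.15542327,   0.        , 321.96391279],
       [  0.        , 584.15542327, 234.29287341],
       [  0.        ,   0.        ,   1.        ]]), 'R': array([[-0.81916646,  0.57355421, -0.0013662 ],
       [ 0.37152869,  0.52881015, -0.76310304],
       [-0.4369585 , -0.625616  , -0.64627539]]), 't': array([ 0.45530126, -0.08576632,  1.53242451])}
top {'intrinsics': array([[534.20477893,   0.        , 313.21448493],
       [  0.        , 534.20477893, 237.74303701],
       [  0.        ,   0.        ,   1.        ]]), 'R': array([[ 0.01707785, -0.99982436, -0.00772029],
       [-0.98897159, -0.01575535, -0.14726491],
       [ 0.14711741,  0.01015012, -0.98906696]]), 't': array([-0.01444117,  0.53206351,  1.26746106])}
wrist {'intrinsics': array([[407.39640246,   0.        , 319.13312041],
       [  0.        , 407.39640246, 244.12060817],
       [  0.        ,   0.        ,   1.        ]]), 'R': array([[ 0.25751246,  0.96627192, -0.00242963],
       [ 0.93799432, -0.249371  ,  0.24079194],
       [ 0.23206461, -0.0642859 , -0.97057372]]), 't': array([-0.64914165, -0.02963503,  0.39043264])}
```

View pics/scene0.png

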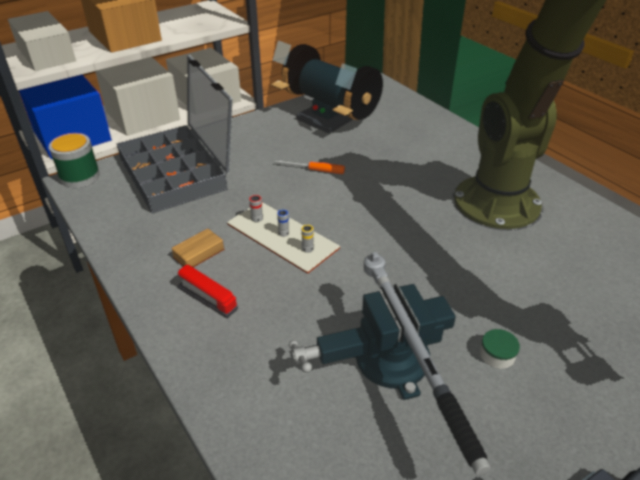

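View pics/top0.png

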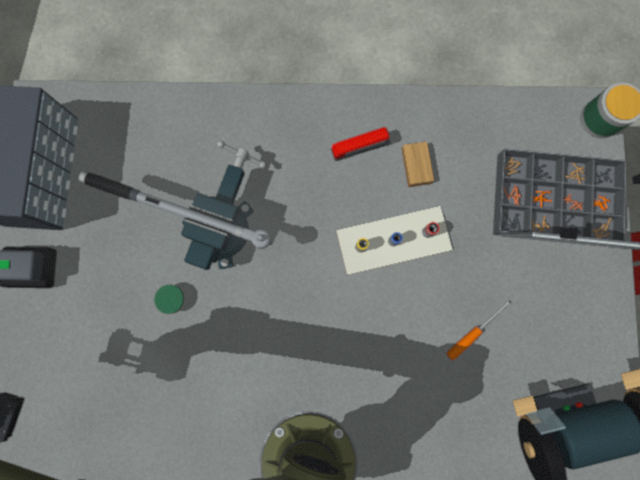

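View pics/wrist0.png

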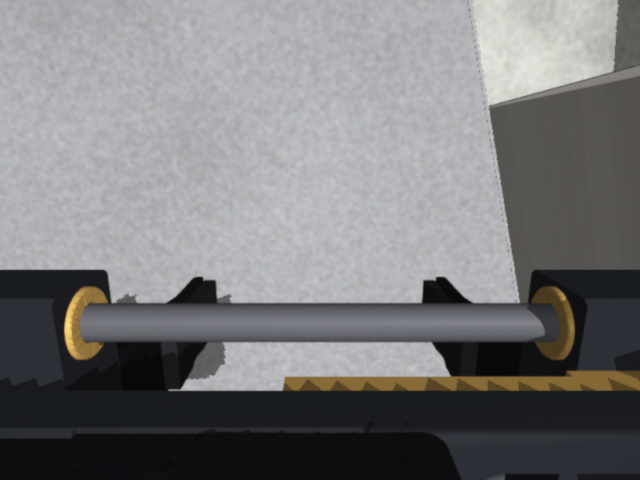

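```bash
cat > h.py <<'E'
from bench import ctrl,get_image,camera_info
import cv2,numpy as np
from scipy.spatial.transform import Rotation as Ro
def ray(ci,u,v,z):
    K,R,t=ci["intrinsics"],ci["R"],ci["t"]
    C=-R.T@t; d=R.T@np.linalg.solve(K,[u,v,1.]); return C+d*(z-C[2])/d[2]
def proj(ci,X):
    p=ci["R"]@np.array(X)+ci["t"]; p=ci["intrinsics"]@p; return p[:2]/p[2]
def tri(obs):
    A=np.zeros((3,3));b=np.zeros(3)
    for ci,u,v in obs:
        C=-ci["R"].T@ci["t"]; d=ci["R"].T@np.linalg.solve(ci["intrinsics"],[u,v,1.]); d/=np.linalg.norm(d)
        P=np.eye(3)-np.outer(d,d); A+=P;b+=P@C
    return np.linalg.solve(A,b)
E
python3 - <<'E'
from h import *
np.set_printoptions(precision=4,suppress=True)
for n in ["scene","top","wrist"]:
    ci=camera_info(n);print(n,-ci["R"].T@ci["t"],ci["R"][2])
s=ctrl.get_state();print(s["position"],Ro.from_rotvec(s["tool_rot"]).as_matrix())
ci=camera_info("top")
for l,u,v,z in [("yel",362,244,.073),("blue",396.5,239,.073),("red",432,229,.073),("drive",262,239,.16),("grip",82,176,.152),("neck",243,234,.152),("tileL",337,230,.009),("tiler",443,206,.009),("bl",347,274,.009),("br",453,249,.009)]:
    print(l,ray(ci,u,v,z))
for n,pts in {"top":[(362,244),(262,239)],"scene":[(307,238),(375,262)]}.items():
    im=cv2.imread(f"pics/{n}0.png")
    for i,(u,v) in enumerate(pts):
        c=im[v-30:v+30,u-40:u+40]; cv2.imwrite(f"pics/c_{n}{i}.png",cv2.resize(c,None,fx=8,fy=8,interpolation=cv2.INTER_NEAREST))
a=[cv2.imread(f"pics/c_{n}{i}.png") for n in("top","scene") for i in (0,1)]
m=np.vstack([np.hstack(a[:2]),np.hstack(a[2:])]);cv2.imwrite("pics/crop0.png",cv2.resize(m,(800,600)))
E
```

```text
scene [1.0744 0.7429 0.9255] [-0.437  -0.6256 -0.6463]
top [ 0.34   -0.0189  1.3318] [ 0.1471  0.0102 -0.9891]
wrist [0.1044 0.645  0.3846] [ 0.2321 -0.064  -0.9706]
[0.1675 0.6276 0.1856] [[-0.9662  0.2578 -0.0003]
 [ 0.2578  0.9662 -0.0014]
 [-0.0001 -0.0014 -1.    ]]
yel [ 0.514  -0.1222  0.073 ]
blue [ 0.5274 -0.2042  0.073 ]
red [ 0.5528 -0.2888  0.073 ]
drive [0.5097 0.1067 0.16  ]
grip [0.6494 0.5227 0.152 ]
neck [0.5214 0.1504 0.152 ]
tileL [ 0.5573 -0.0647  0.009 ]
tiler [ 0.6229 -0.3311  0.009 ]
bl [ 0.4473 -0.0906  0.009 ]
br [ 0.5139 -0.354   0.009 ]
```

View pics/crop0.png

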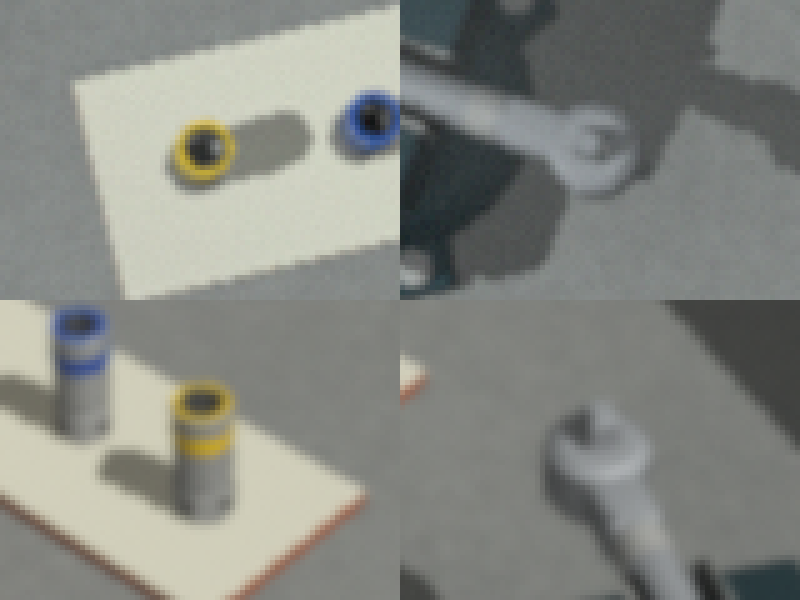

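{"api": "carry_out", "payload": {"commands": [{"tx": -0.05, "ty": -0.03, "tz": -0.03, "rz": 0.09, "jaw": 1}, {"tx": -0.1, "ty": -0.065, "tz": -0.06, "rz": 0.18, "jaw": 1}, {"tx": -0.15, "ty": -0.095, "tz": -0.08, "rz": 0.27, "jaw": 1}, {"tx": -0.2, "ty": -0.125, "tz": -0.08, "rz": 0.36, "jaw": 1}, {"tx": -0.25, "ty": -0.16, "tz": -0.08, "rz": 0.45, "jaw": 1}, {"tx": -0.3, "ty": -0.19, "tz": -0.08, "rz": 0.54, "jaw": 1}, {"tx": -0.335, "ty": -0.235, "tz": -0.08, "rz": 0.63, "jaw": 1}, {"tx": -0.365, "ty": -0.28, "tz": -0.08, "rz": 0.72, "jaw": 1}, {"tx": -0.395, "ty": -0.325, "tz": -0.07, "rz": 0.81, "jaw": 1}, {"tx": -0.425, "ty": -0.37, "tz": -0.06, "rz": 0.9, "jaw": 1}, {"tx": -0.455, "ty": -0.42, "tz": -0.055, "rz": 1.0, "jaw": 1}, {"tx": -0.49, "ty": -0.472, "tz": -0.055, "rz": 1.1, "jaw": 1}]}}

```text
invalid input
```

```bash
cat > look.py <<'E'
import sys
from h import *
np.set_printoptions(precision=4,suppress=True)
n,out=sys.argv[1:3]
s=ctrl.get_state();ci=camera_info(n);im=get_image(n)[:,:,::-1]
cv2.imwrite(f"pics/{out}.png",im);import pickle;pickle.dump((ci,s),open(f"pics/{out}.pkl","wb"))
print(s["time"],s["position"],Ro.from_rotvec(s["tool_rot"]).as_matrix().T,s["ft_force"],s["joint_positions"],s["grip_width"])
E
sleep 0; python3 look.py wrist w1
```

```text
0.15 [0.1675 0.6276 0.1856] [[-0.9662  0.2578 -0.0001]
 [ 0.2578  0.9662 -0.0014]
 [-0.0003 -0.0014 -1.    ]] [0.0968 0.0168 0.5615] [-1.2959  0.3217 -0.0701  1.4514  0.0226  1.3708 -0.0569] 0.9977001151714251
```

View pics/w1.png

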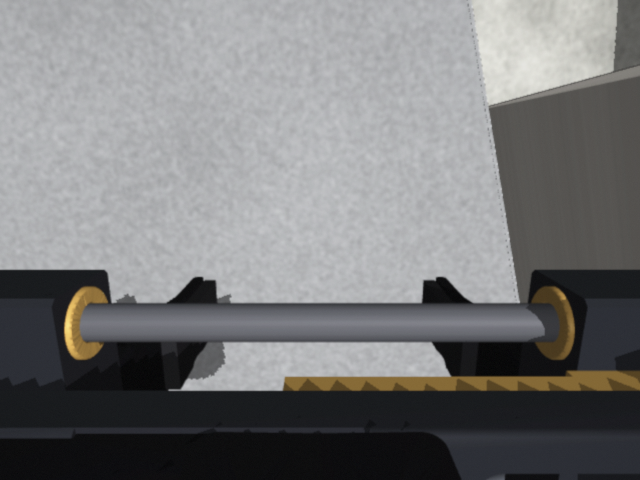

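{"api": "carry_out", "payload": {"commands": [{"tx": -0.05, "ty": -0.03, "tz": -0.03, "rx": 0, "ry": 0, "rz": 0.09, "jaw": 1}, {"tx": -0.1, "ty": -0.065, "tz": -0.06, "rx": 0, "ry": 0, "rz": 0.18, "jaw": 1}, {"tx": -0.15, "ty": -0.095, "tz": -0.08, "rx": 0, "ry": 0, "rz": 0.27, "jaw": 1}, {"tx": -0.2, "ty": -0.125, "tz": -0.08, "rx": 0, "ry": 0, "rz": 0.36, "jaw": 1}, {"tx": -0.25, "ty": -0.16, "tz": -0.08, "rx": 0, "ry": 0, "rz": 0.45, "jaw": 1}, {"tx": -0.3, "ty": -0.19, "tz": -0.08, "rx": 0, "ry": 0, "rz": 0.54, "jaw": 1}, {"tx": -0.335, "ty": -0.235, "tz": -0.08, "rx": 0, "ry": 0, "rz": 0.63, "jaw": 1}, {"tx": -0.365, "ty": -0.28, "tz": -0.08, "rx": 0, "ry": 0, "rz": 0.72, "jaw": 1}, {"tx": -0.395, "ty": -0.325, "tz": -0.07, "rx": 0, "ry": 0, "rz": 0.81, "jaw": 1}, {"tx": -0.425, "ty": -0.37, "tz": -0.06, "rx": 0, "ry": 0, "rz": 0.9, "jaw": 1}, {"tx": -0.455, "ty": -0.42, "tz": -0.055, "rx": 0, "ry": 0, "rz": 1.0, "jaw": 1}, {"tx": -0.49, "ty": -0.472, "tz": -0.055, "rx": 0, "ry": 0, "rz": 1.1, "jaw": 1}], "grip_force": 20}}

```text
time: 1.7
position: [0.5191, 0.0444, 0.241]
tool_rot: [-1.979, -2.439, -0.0]
ft_force: [1.7, 0.4, 1.1]
grip_width: 0.999
```

```bash
python3 look.py wrist w2
```

```text
1.7 [0.5191 0.0444 0.241 ] [[-0.2063  0.9785  0.0006]
 [ 0.9785  0.2063 -0.0003]
 [-0.0004  0.0006 -1.    ]] [1.6595 0.3785 1.0731] [-0.6402  0.0121  0.5128  1.7001 -0.0066  1.4313  0.0813] 0.9994544331664456
```

View pics/w2.png

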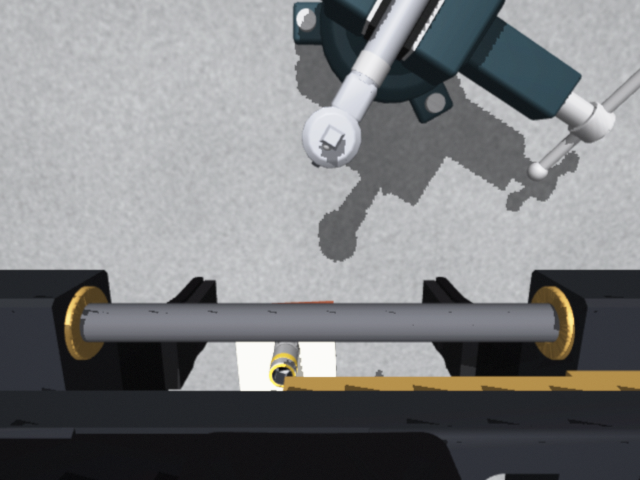

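Run:
```python
import cv2
im=cv2.imread("pics/w2.png")
cv2.imwrite("pics/w2c.png",cv2.resize(im[95:175,290:380],None,fx=7,fy=7,interpolation=cv2.INTER_CUBIC))
```

```text
(no output)
```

View pics/w2c.png

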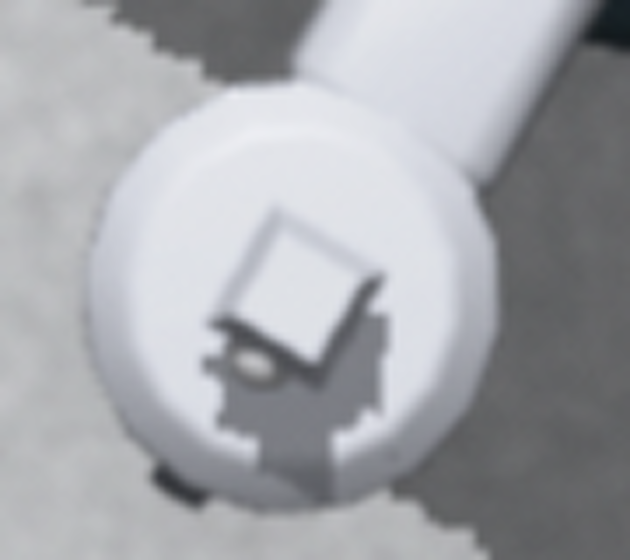

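Run:
```python
from h import *
import pickle
np.set_printoptions(precision=4,suppress=True)
ci,s=pickle.load(open("pics/w2.pkl","rb"))
f=lambda x,y:(290+x/7,95+y/7)
top=[f(*p) for p in[(235,322),(283,228),(360,280),(315,362)]]
W=np.array([ray(ci,*p,.1676) for p in top]);print(W,W.mean(0))
print(W[1]-W[0],W[2]-W[3],W[2]-W[1],W[3]-W[0])
bot=[f(*p) for p in[(212,322),(278,207),(383,275),(320,380)]]
V=np.array([ray(ci,*p,.164) for p in bot]);print(V.mean(0))
for a,b in((0,1),(3,2)):print(np.degrees(np.arctan2(*(V[b]-V[a])[1::-1])))
for a,b in((1,2),(0,3)):print(np.degrees(np.arctan2(*(V[b]-V[a])[1::-1])))
c=f(293,297);print("head",ray(ci,*c,.152))
# tube edges
im=cv2.cvtColor(cv2.imread("pics/w2.png"),cv2.COLOR_BGR2GRAY)
for r in range(2,120,8):
    print(r,im[r,325:440:3])
# top camera line
t=camera_info("top");im=cv2.cvtColor(cv2.imread("pics/top0.png"),cv2.COLOR_BGR2GRAY)
cv2.imwrite("pics/t0c.png",cv2.resize(cv2.imread("pics/top0.png")[160:260,70:280],None,fx=3.8,fy=3.8,interpolation=cv2.INTER_CUBIC))
```

```text
[[0.508  0.1104 0.1676]
 [0.5105 0.1195 0.1676]
 [0.5185 0.1164 0.1676]
 [0.516  0.1084 0.1676]] [0.5133 0.1137 0.1676]
[0.0026 0.0091 0.    ] [0.0025 0.008  0.    ] [ 0.0079 -0.003   0.    ] [ 0.008 -0.002  0.   ]
[0.5133 0.1139 0.164 ]
71.3309815769999
70.70320540585135
-19.853346644613346
-15.566403514240031
head [0.5132 0.114  0.152 ]
2 [ 21  23  22  22  26  35  45  59  76  86  85  84  83  86  83  81  67 215
 232  45  38  36  86 128 212 219 228 232 224 207 190 173 150 117  67  36
  39  41 228]
10 [ 23  22  22  22  21  23  22  22  25  34  44  58  72  84  78  93 237 179
  39  38  52  98 179 216 226 232 228 215 197 182 161 133  93  35  35  40
 101 232  66]
18 [ 33  29  22  22  23  21  21  22  20  23  21  22  26  29 192 237  51  40
  38  87 113 212 221 229 232 224 206 190 173 149 112  58  36  38  45 229
 176  78  83]
26 [ 35  35  40  50  50  46  25  22  21  23  22  22  23  67  58  12  27  51
 123 208 217 225 232 228 215 197 181 159 131  89  32  36  38 115 229  48
  82  82  83]
34 [ 32  33  35  47  50  50  51  39  33  32  22  23  26  47  14  17  87 173
 213 221 229 231 223 206 190 171
[... 986 characters left out ...]
  47  44  44  43  39  35  28  23
  23  23  25]
90 [ 99 101  98  96 105 194 216 230 230 229 228 226 225 222 220 216 187 126
  32  32  34  35  35  35  35  34  34  34  33  31  32  33  31  32  30  33
  42  43  42]
98 [100  96  94 148 210 219 228 226 225 222 220 219 218 217 205 158  88  29
  29  31  32  31  31  31  31  31  30  30  27  28  41  46  46  46  87 135
 134 133 133]
106 [130 139 166 203 214 222 221 220 218 217 216 214 211 187 133  93  96  99
 103 102 103 103 104 103 101 101 101 103 105  43  32  43  45  50 110 135
 135 132 131]
114 [237 236 234 232 232 230 227 223 214 212 210 198 168  98 103 102 101 105
 102 100 102 100 101 102 102 103 105 104 102 104  67  28  37  43  42  42
  41  35  42]
```

View pics/t0c.png

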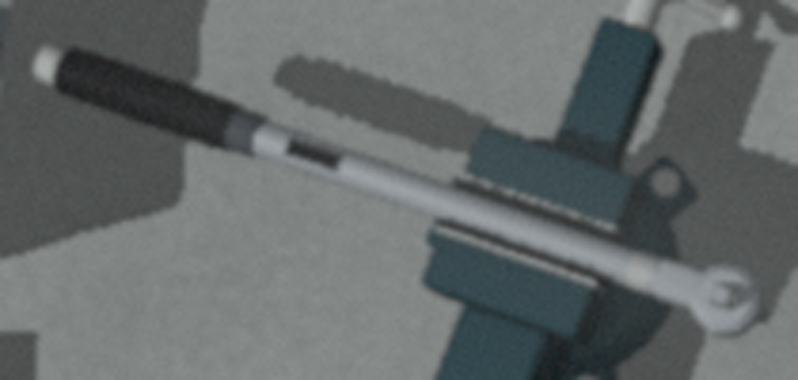

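Run:
```python
from h import *
import pickle
ci,s=pickle.load(open("pics/w2.pkl","rb"))
t=camera_info("top")
ang=lambda a,b:np.degrees(np.arctan2(*(b-a)[1::-1]))
for (a,b) in [((385,42),(409,2)),((369,42),(393.5,2)),((401,42),(424.5,2))]:
  print(ang(ray(ci,*a,.152),ray(ci,*b,.152)))
a=ray(t,260.8,238,.15);b=ray(t,82.4,177.4,.14);print(a,b,ang(a,b))
```

```text
70.33211493634448
69.38363934011643
71.30031909743545
[0.51331857 0.11050888 0.15      ] [0.64922517 0.5270422  0.14      ] 71.92951823368318
```

{"api": "carry_out", "payload": {"commands": [{"tx": -0.05, "ty": -0.01, "tz": 0, "rx": 0, "ry": 0, "rz": 0, "jaw": 1}, {"tx": -0.1, "ty": -0.02, "tz": 0.03, "rx": 0, "ry": 0, "rz": 0, "jaw": 1}, {"tx": -0.15, "ty": -0.03, "tz": 0.06, "rx": 0, "ry": 0, "rz": 0, "jaw": 1}, {"tx": -0.2, "ty": -0.035, "tz": 0.09, "rx": 0, "ry": 0, "rz": 0, "jaw": 1}, {"tx": -0.227, "ty": -0.04, "tz": 0.12, "rx": 0, "ry": 0, "rz": 0, "jaw": 1}, {"tx": -0.227, "ty": -0.04, "tz": 0.12, "rx": 0, "ry": 0, "rz": 0, "jaw": 1}, {"tx": -0.227, "ty": -0.04, "tz": 0.12, "rx": 0, "ry": 0, "rz": 0, "jaw": 1}]}}

```text
time: 2.62
position: [0.5281, -0.1834, 0.1219]
tool_rot: [-1.975, -2.443, -0.001]
ft_force: [1.1, 1.1, 0.5]
grip_width: 1.001
```

```bash
python3 look.py wrist w3
python3 - <<'E'
import cv2
im=cv2.imread("pics/w3.png")
cv2.imwrite("pics/w3c.png",cv2.resize(im[100:200,270:380],None,fx=6,fy=6,interpolation=cv2.INTER_CUBIC))
E
```

```text
2.625 [ 0.5281 -0.1834  0.1219] [[-0.2095  0.9778  0.0006]
 [ 0.9778  0.2095  0.0006]
 [ 0.0005  0.0007 -1.    ]] [1.0726 1.1276 0.4835] [-0.3581  0.199   0.7279  1.7889 -0.1421  1.2064  0.6219] 1.0013514801671337
```

View pics/w3.png

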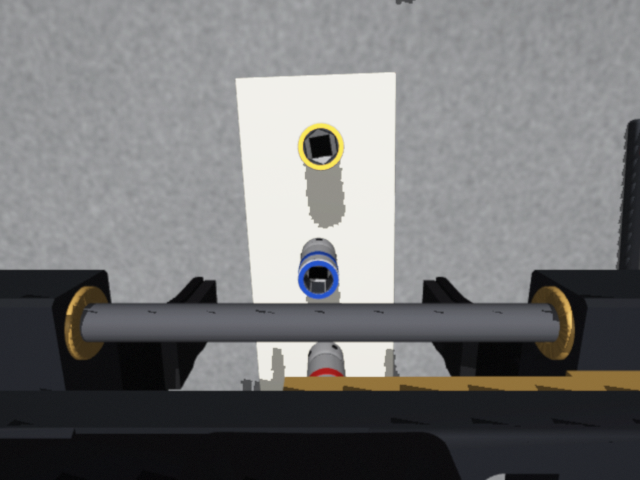

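View pics/w3c.png

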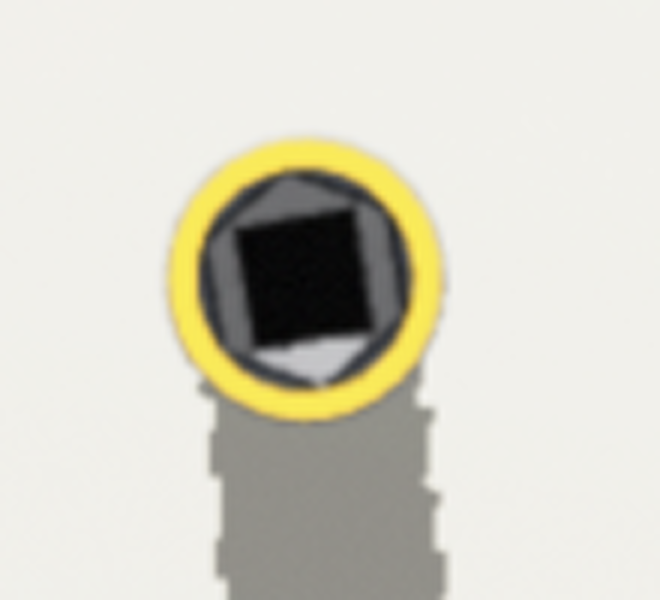

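Run:
```python
from h import *
import pickle
np.set_printoptions(precision=4,suppress=True)
ci,s=pickle.load(open("pics/w3.pkl","rb"))
im=cv2.imread("pics/w3.png");sub=im[100:200,270:380].astype(int)
yel=((sub[:,:,1]-sub[:,:,0])>60).astype(np.uint8)
c=max(cv2.findContours(yel,0,2)[0],key=cv2.contourArea);(u,v),r=cv2.minEnclosingCircle(c);e=cv2.fitEllipse(c);print(u,v,r,e)
print("rim",ray(ci,270+e[0][0],100+e[0][1],.073))
big=cv2.resize(im[100:200,270:380],None,fx=6,fy=6,interpolation=cv2.INTER_CUBIC)
bl=(big.max(2)<32).astype(np.uint8)
c=max(cv2.findContours(bl,0,2)[0],key=cv2.contourArea);rc=cv2.minAreaRect(c);bx=cv2.boxPoints(rc);print(rc)
W=np.array([ray(ci,270+x/6,100+y/6,.0255) for x,y in bx]);print(W,W.mean(0))
for i in range(4):
  d=W[(i+1)%4]-W[i];print(np.linalg.norm(d),np.degrees(np.arctan2(d[1],d[0])))
```

```text
50.5 46.08695602416992 23.350849151611328 ((50.349769592285156, 46.0987663269043), (44.697532653808594, 46.01190948486328), 0.4253860116004944)
rim [ 0.5153 -0.1209  0.073 ]
((303.8878479003906, 278.535400390625), (118.55926513671875, 116.18553924560547), 80.23822784423828)
[[ 0.507  -0.1176  0.0255]
 [ 0.5196 -0.1126  0.0255]
 [ 0.5248 -0.1251  0.0255]
 [ 0.512  -0.1302  0.0255]] [ 0.5158 -0.1214  0.0255]
0.013569515781948574 21.560729952501102
0.013555292225947368 -67.48187817960013
0.01372183832486344 -158.33494135325
0.013578588365380494 111.873796981446
```

{"api": "carry_out", "payload": {"commands": [{"tx": 0.032, "ty": 0.0, "tz": 0, "rx": 0, "ry": 0, "rz": 0, "jaw": 1}, {"tx": 0.064, "ty": 0.001, "tz": 0.0, "rx": 0, "ry": 0, "rz": 0, "jaw": 1}, {"tx": 0.064, "ty": 0.001, "tz": 0.0, "rx": 0, "ry": 0, "rz": 0, "jaw": 1}, {"tx": 0.064, "ty": 0.001, "tz": 0.0, "rx": 0, "ry": 0, "rz": 0, "jaw": 1}, {"tx": 0.064, "ty": 0.001, "tz": 0.0, "rx": 0, "ry": 0, "rz": 0, "jaw": 1}]}}

```text
time: 3.3
position: [0.5155, -0.1226, 0.122]
tool_rot: [1.977, 2.44, 0.001]
ft_force: [0.6, -1.3, -0.1]
grip_width: 0.999
```

```bash
python3 look.py wrist w4
```

```text
3.3 [ 0.5155 -0.1226  0.122 ] [[-0.2074  0.9782 -0.0005]
 [ 0.9782  0.2074  0.0009]
 [ 0.001  -0.0003 -1.    ]] [ 0.6039 -1.2888 -0.1213] [-0.4609  0.1177  0.6936  1.8566 -0.0807  1.1944  0.468 ] 0.9988433644899836
```

View pics/w4.png

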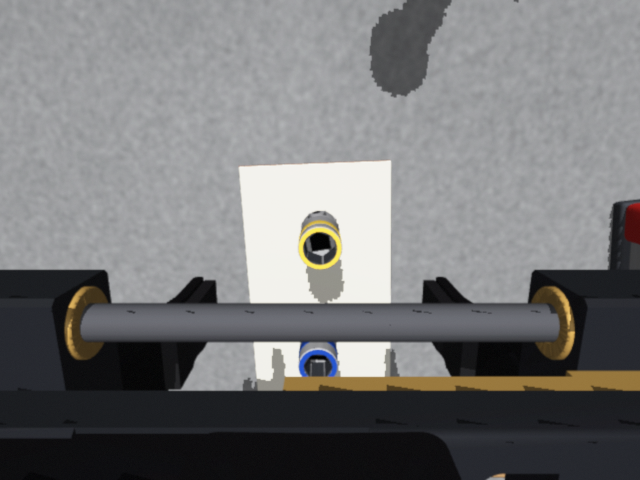

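{"api": "carry_out", "payload": {"commands": [{"tx": 0.001, "ty": 0.0, "tz": 0.03, "rx": 0, "ry": 0, "rz": 0, "jaw": 1}, {"tx": 0.001, "ty": 0.0, "tz": 0.06, "rx": 0, "ry": 0, "rz": 0, "jaw": 1}, {"tx": 0.001, "ty": 0.0, "tz": 0.08, "rx": 0, "ry": 0, "rz": 0, "jaw": 1}, {"tx": 0.001, "ty": 0, "tz": 0.092, "rx": 0, "ry": 0, "rz": 0, "jaw": 1}, {"tx": 0.001, "ty": 0, "tz": 0.092, "rx": 0, "ry": 0, "rz": 0, "jaw": 1}, {"tx": 0.001, "ty": 0, "tz": 0.092, "rx": 0, "ry": 0, "rz": 0, "jaw": 1}]}}

```text
time: 4.1
position: [0.5157, -0.1211, 0.0303]
tool_rot: [1.976, 2.441, 0.001]
ft_force: [0.3, 0.0, 0.1]
grip_width: 1.0
```

```bash
python3 look.py wrist w5
```

```text
4.1 [ 0.5157 -0.1211  0.0303] [[-0.2082  0.9781 -0.0004]
 [ 0.9781  0.2082  0.0014]
 [ 0.0014 -0.0001 -1.    ]] [0.2907 0.0257 0.1251] [-0.4265  0.2349  0.6785  1.9497 -0.1732  1.0131  0.5403] 0.9997414302597715
```

View pics/w5.png

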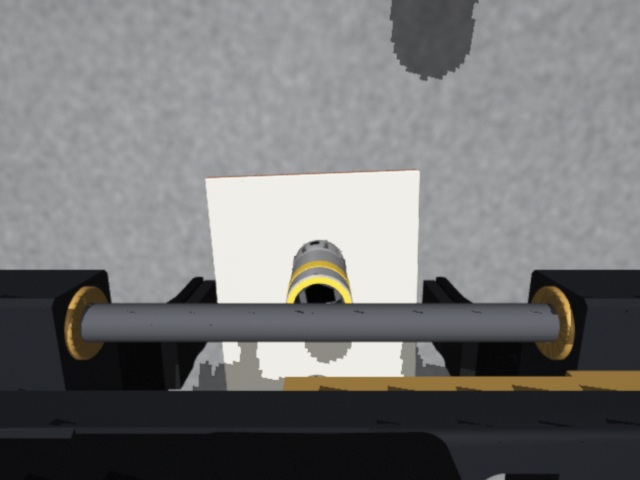

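{"api": "carry_out", "payload": {"commands": [{"tx": 0, "ty": 0, "tz": 0, "rx": 0, "ry": 0, "rz": 0, "jaw": 0}, {"tx": 0, "ty": 0, "tz": 0, "rx": 0, "ry": 0, "rz": 0, "jaw": 0}, {"tx": 0, "ty": 0, "tz": 0, "rx": 0, "ry": 0, "rz": 0, "jaw": 0}, {"tx": 0, "ty": 0, "tz": 0, "rx": 0, "ry": 0, "rz": 0, "jaw": 0}, {"tx": 0, "ty": 0, "tz": 0, "rx": 0, "ry": 0, "rz": 0, "jaw": 0}, {"tx": 0, "ty": 0, "tz": 0, "rx": 0, "ry": 0, "rz": 0, "jaw": 0}], "grip_force": 50}}

```text
time: 4.9
position: [0.5149, -0.1207, 0.0294]
tool_rot: [-1.976, -2.442, -0.0]
ft_force: [-0.3, -0.1, 0.1]
grip_width: 0.399
```

{"api": "carry_out", "payload": {"commands": [{"tx": 0, "ty": 0, "tz": 0, "rx": 0, "ry": 0, "rz": 0, "jaw": 0}, {"tx": 0, "ty": 0, "tz": 0, "rx": 0, "ry": 0, "rz": 0, "jaw": 0}, {"tx": 0, "ty": 0, "tz": 0, "rx": 0, "ry": 0, "rz": 0, "jaw": 0}, {"tx": 0, "ty": 0, "tz": 0, "rx": 0, "ry": 0, "rz": 0, "jaw": 0}, {"tx": 0, "ty": 0, "tz": 0, "rx": 0, "ry": 0, "rz": 0, "jaw": 0}]}}

```text
time: 5.52
position: [0.515, -0.1207, 0.0294]
tool_rot: [1.976, 2.442, 0.0]
ft_force: [0.3, 0.9, -1.0]
grip_width: 0.297
```

```bash
python3 look.py wrist w6
python3 - <<'E'
from h import *
for i in range(3):print(ctrl.get_state()["position"],ctrl.get_state()["ft_force"])
E
```

```text
5.525 [ 0.515  -0.1207  0.0294] [[-0.2085  0.978   0.    ]
 [ 0.978   0.2085  0.0001]
 [ 0.0001  0.0001 -1.    ]] [ 0.2825  0.9067 -0.9914] [-0.4266  0.2355  0.6782  1.951  -0.1735  1.0127  0.5405] 0.2966737620797463
[ 0.51497492 -0.12075146  0.02946497] [ 0.59160666  0.0257958  -0.7607759 ]
[ 0.51497492 -0.12075146  0.02946497] [ 0.59160666  0.0257958  -0.7607759 ]
[ 0.51497492 -0.12075146  0.02946497] [ 0.59160666  0.0257958  -0.7607759 ]
```

View pics/w6.png

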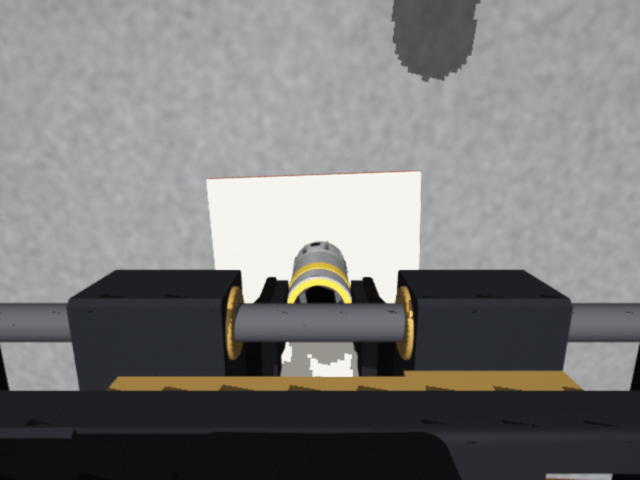

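{"api": "carry_out", "payload": {"commands": [{"tx": 0, "ty": 0, "tz": -0.02, "rx": 0, "ry": 0, "rz": 0, "jaw": 0}, {"tx": 0, "ty": 0, "tz": -0.06, "rx": 0, "ry": 0, "rz": 0, "jaw": 0}, {"tx": 0, "ty": 0, "tz": -0.11, "rx": 0, "ry": 0, "rz": 0.05, "jaw": 0}, {"tx": 0.02, "ty": 0.005, "tz": -0.16, "rx": 0, "ry": 0, "rz": 0.15, "jaw": 0}, {"tx": 0.05, "ty": 0.01, "tz": -0.2, "rx": 0, "ry": 0, "rz": 0.25, "jaw": 0}, {"tx": 0.09, "ty": 0.018, "tz": -0.21, "rx": 0, "ry": 0, "rz": 0.35, "jaw": 0}, {"tx": 0.13, "ty": 0.026, "tz": -0.21, "rx": 0, "ry": 0, "rz": 0.46, "jaw": 0}, {"tx": 0.17, "ty": 0.035, "tz": -0.205, "rx": 0, "ry": 0, "rz": 0.57, "jaw": 0}, {"tx": 0.21, "ty": 0.043, "tz": -0.2, "rx": 0, "ry": 0, "rz": 0.66, "jaw": 0}, {"tx": 0.23, "ty": 0.047, "tz": -0.2, "rx": 0, "ry": 0, "rz": 0.71, "jaw": 0}, {"tx": 0.23, "ty": 0.047, "tz": -0.2, "rx": 0, "ry": 0, "rz": 0.71, "jaw": 0}, {"tx": 0.23, "ty": 0.047, "tz": -0.2, "rx": 0, "ry": 0, "rz": 0.71, "jaw": 0}]}}

```text
time: 7.08
position: [0.513, 0.1122, 0.2292]
tool_rot: [2.702, 1.601, -0.001]
ft_force: [0.4, -0.6, -3.0]
grip_width: 0.301
```

```bash
python3 look.py wrist w7;python3 look.py scene s7;python3 look.py top t7
python3 - <<'E'
import cv2,numpy as np
a=cv2.resize(cv2.imread("pics/s7.png")[190:290,320:430],None,fx=3.6,fy=3.6,interpolation=cv2.INTER_CUBIC)
b=cv2.resize(cv2.imread("pics/t7.png")[190:290,200:310],None,fx=3.6,fy=3.6,interpolation=cv2.INTER_CUBIC)
cv2.imwrite("pics/st7.png",np.hstack([a,b]))
E
```

```text
7.075 [0.513  0.1122 0.2292] [[ 0.4802  0.8772 -0.0011]
 [ 0.8772 -0.4802  0.0002]
 [-0.0003 -0.0011 -1.    ]] [ 0.3753 -0.619  -3.0467] [-0.7447  0.0274  0.4912  1.7096 -0.0121  1.4085 -0.7526] 0.3010040965606026
7.125 [0.5131 0.112  0.2294] [[ 0.481   0.8767 -0.0005]
 [ 0.8767 -0.481   0.0003]
 [ 0.     -0.0006 -1.    ]] [-0.1753  0.0482 -2.4345] [-0.7444  0.0271  0.4914  1.7094 -0.0124  1.4084 -0.7529] 0.2990819864912064
7.175 [0.5132 0.1121 0.2295] [[ 0.4813  0.8766 -0.0002]
 [ 0.8766 -0.4813  0.0003]
 [ 0.0001 -0.0003 -1.    ]] [-0.1079  0.7966 -2.1185] [-0.7442  0.0271  0.4913  1.7093 -0.0126  1.4084 -0.7532] 0.2987656416894839
```

View pics/w7.png

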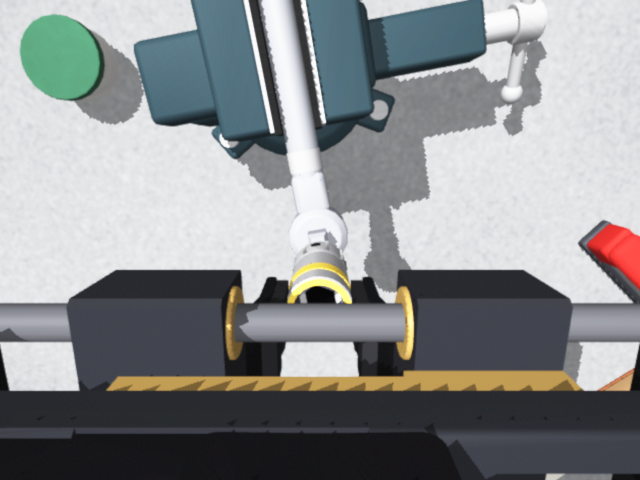

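View pics/st7.png

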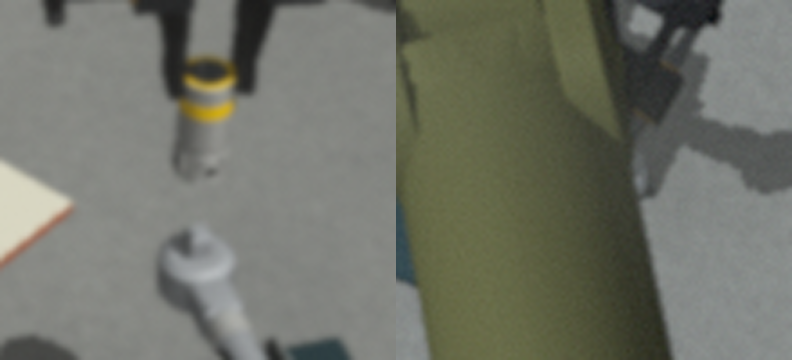

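{"api": "carry_out", "payload": {"commands": [{"tx": 0.001, "ty": -0.001, "tz": 0.012, "rx": 0, "ry": 0, "rz": 0, "jaw": 0}, {"tx": 0.001, "ty": -0.001, "tz": 0.024, "rx": 0, "ry": 0, "rz": 0, "jaw": 0}, {"tx": 0.001, "ty": -0.001, "tz": 0.034, "rx": 0, "ry": 0, "rz": 0, "jaw": 0}, {"tx": 0.001, "ty": -0.001, "tz": 0.036, "rx": 0, "ry": 0, "rz": 0, "jaw": 0}, {"tx": 0.001, "ty": -0.001, "tz": 0.036, "rx": 0, "ry": 0, "rz": 0, "jaw": 0}, {"tx": 0.001, "ty": -0.001, "tz": 0.036, "rx": 0, "ry": 0, "rz": 0, "jaw": 0}]}}

```text
time: 7.98
position: [0.5129, 0.1154, 0.1939]
tool_rot: [2.702, 1.603, 0.001]
ft_force: [-0.6, -0.7, -2.2]
grip_width: 0.302
```

```bash
python3 look.py wrist w8;python3 look.py scene s8
python3 - <<'E'
import cv2,numpy as np
a=cv2.resize(cv2.imread("pics/s8.png")[200:280,330:420],(450,400),interpolation=cv2.INTER_CUBIC)
b=cv2.resize(cv2.imread("pics/w8.png")[210:310,280:370],(360,400),interpolation=cv2.INTER_CUBIC)
cv2.imwrite("pics/sw8.png",cv2.resize(np.hstack([a,b]),(800,395)))
E
```

```text
7.975 [0.5129 0.1154 0.1939] [[ 0.4794  0.8776  0.0007]
 [ 0.8776 -0.4794  0.0006]
 [ 0.0008  0.0004 -1.    ]] [-0.5778 -0.6946 -2.1894] [-0.7434  0.0448  0.4895  1.7641 -0.0218  1.3371 -0.7493] 0.30171249235024133
8.025 [0.5129 0.1155 0.1939] [[ 0.4794  0.8776  0.0007]
 [ 0.8776 -0.4794  0.0005]
 [ 0.0008  0.0004 -1.    ]] [-0.7942  0.2446 -1.8598] [-0.7434  0.0448  0.4895  1.7641 -0.0218  1.3371 -0.7493] 0.30095355785734124
```

View pics/sw8.png

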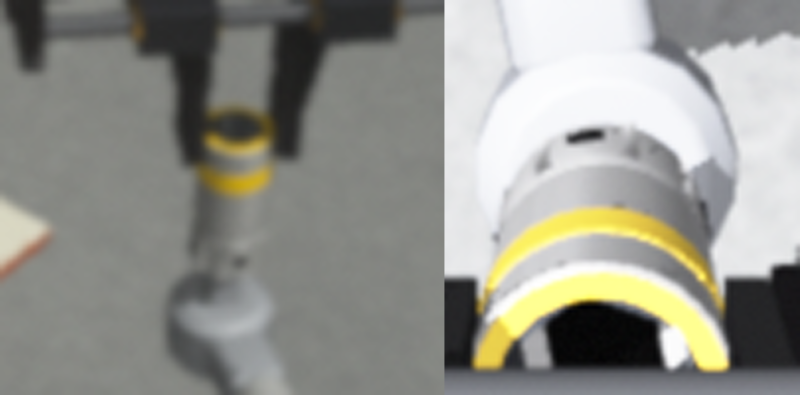

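Run:
```python
from h import *
import pickle
np.set_printoptions(precision=4,suppress=True)
ci,s=pickle.load(open("pics/w8.pkl","rb"))
p=s["position"];R=Ro.from_rotvec(s["tool_rot"]).as_matrix();x=R[:,0];y=R[:,1]
def c(P):
    u,v=proj(ci,P);return (u-280)*3.95+444,(v-210)*3.95
b=p.copy();b[2]-=.0205
print("low far",c(b+.014*x),"low L/R",c(b-.014*y),c(b+.014*y))
t=b.copy();t[2]+=.064;print("rim far",c(t+.014*x),c(t-.014*y),c(t+.014*y))
d=np.array([.5133,.1138,.152]);print("head far",c(d+.021*x),c(d-.021*y),c(d+.021*y))
h=b.copy();h[2]+=.009
for a in(161.2,71.2,251.2):
  a=np.radians(a);print("hole",c(h+.014*np.array([np.cos(a),np.sin(a),0])))
```

```text
low far (np.float64(600.1918101286789), np.float64(113.52859877495398)) low L/R (np.float64(501.6586999910889), np.float64(209.42119482260975)) (np.float64(698.5976572000586), np.float64(209.42764526945413))
rim far (np.float64(601.8093513081212), np.float64(256.57906585376617)) (np.float64(466.5038221549659), np.float64(385.3514991589468)) (np.float64(736.8682134729729), np.float64(385.3285390287322))
head far (np.float64(607.3253885403107), np.float64(44.77342183758897)) (np.float64(471.8560080968687), np.float64(177.85546489885644)) (np.float64(742.3251721721693), np.float64(177.87003413587863))
hole (np.float64(499.6716258502109), np.float64(244.88664791943924))
hole (np.float64(582.5872864135392), np.float64(130.15850017684903))
hole (np.float64(617.4902064068425), np.float64(323.25697381917547))
```

{"api": "carry_out", "payload": {"commands": [{"tx": 0, "ty": 0.0007, "tz": 0.002, "rx": 0, "ry": 0, "rz": 0, "jaw": 0}, {"tx": 0, "ty": 0.0007, "tz": 0.004, "rx": 0, "ry": 0, "rz": 0, "jaw": 0}, {"tx": 0, "ty": 0.0007, "tz": 0.006, "rx": 0, "ry": 0, "rz": 0, "jaw": 0}, {"tx": 0, "ty": 0.0007, "tz": 0.008, "rx": 0, "ry": 0, "rz": 0, "jaw": 0}, {"tx": 0, "ty": 0.0007, "tz": 0.01, "rx": 0, "ry": 0, "rz": 0, "jaw": 0}, {"tx": 0, "ty": 0.0007, "tz": 0.01, "rx": 0, "ry": 0, "rz": 0, "jaw": 0}]}}

```text
time: 8.82
position: [0.513, 0.115, 0.1832]
tool_rot: [-2.702, -1.603, 0.001]
ft_force: [-0.2, 0.2, -2.7]
grip_width: 0.297
```

{"api": "carry_out", "payload": {"commands": [{"tx": 0, "ty": 0, "tz": 0.001, "rx": 0, "ry": 0, "rz": 0, "jaw": 0}, {"tx": 0, "ty": 0, "tz": 0.002, "rx": 0, "ry": 0, "rz": 0, "jaw": 0}, {"tx": 0, "ty": 0, "tz": 0.003, "rx": 0, "ry": 0, "rz": 0, "jaw": 0}, {"tx": 0, "ty": 0, "tz": 0.003, "rx": 0, "ry": 0, "rz": 0, "jaw": 0}]}}

```text
time: 9.32
position: [0.5131, 0.1149, 0.1804]
tool_rot: [2.702, 1.603, -0.0]
ft_force: [-0.3, -0.6, -2.1]
grip_width: 0.297
```

{"api": "carry_out", "payload": {"commands": [{"tx": 0, "ty": 0, "tz": 0.0005, "rx": 0, "ry": 0, "rz": 0, "jaw": 0}, {"tx": 0, "ty": 0, "tz": 0.001, "rx": 0, "ry": 0, "rz": 0, "jaw": 0}, {"tx": 0, "ty": 0, "tz": 0.0015, "rx": 0, "ry": 0, "rz": 0, "jaw": 0}, {"tx": 0, "ty": 0, "tz": 0.0015, "rx": 0, "ry": 0, "rz": 0, "jaw": 0}]}}

```text
time: 9.82
position: [0.5133, 0.115, 0.1792]
tool_rot: [2.702, 1.603, 0.001]
ft_force: [-1.1, -1.3, -1.4]
grip_width: 0.297
```

Run:
```python
from h import *
s=ctrl.get_state();print(s["time"],s["position"],s["ft_force"],s["torque"])
```

```text
9.825 [0.51331919 0.11504597 0.17917101] [-1.09449152 -1.28090992 -1.35725105] [-0.25148936  0.14198207 -0.03706793]
```

{"api": "carry_out", "payload": {"commands": [{"tx": 0, "ty": 0, "tz": 0.0005, "rx": 0, "ry": 0, "rz": 0, "jaw": 0}, {"tx": 0, "ty": 0, "tz": 0.001, "rx": 0, "ry": 0, "rz": 0, "jaw": 0}, {"tx": 0, "ty": 0, "tz": 0.0015, "rx": 0, "ry": 0, "rz": 0, "jaw": 0}, {"tx": 0, "ty": 0, "tz": 0.0015, "rx": 0, "ry": 0, "rz": 0, "jaw": 0}]}}

```text
time: 10.32
position: [0.5136, 0.1153, 0.178]
tool_rot: [2.702, 1.603, 0.002]
ft_force: [-0.2, -0.1, 2.7]
grip_width: 0.299
```

```bash
cat > st.py <<'E'
from h import *
np.set_printoptions(precision=4,suppress=True)
s=ctrl.get_state();print(s["time"],s["position"],s["ft_force"],s["torque"],s["grip_width"])
E
python3 st.py
```

```text
10.325 [0.5136 0.1153 0.178 ] [-0.1719 -0.1117  2.66  ] [-0.1394  0.1562  0.0246] 0.2990774841768823
```

{"api": "carry_out", "payload": {"commands": [{"tx": 0, "ty": 0, "tz": 0.0005, "rx": 0, "ry": 0, "rz": 0, "jaw": 0}, {"tx": 0, "ty": 0, "tz": 0.001, "rx": 0, "ry": 0, "rz": 0, "jaw": 0}, {"tx": 0, "ty": 0, "tz": 0.0015, "rx": 0, "ry": 0, "rz": 0, "jaw": 0}, {"tx": 0, "ty": 0, "tz": 0.0015, "rx": 0, "ry": 0, "rz": 0, "jaw": 0}]}}

```text
time: 10.82
position: [0.5139, 0.1155, 0.177]
tool_rot: [-2.702, -1.603, -0.003]
ft_force: [0.1, 0.3, 7.3]
grip_width: 0.3
```

```bash
python3 st.py
```

```text
10.825 [0.5139 0.1155 0.177 ] [0.1344 0.273  7.2731] [-0.0464  0.1878  0.0543] 0.30025781913161814
```

{"api": "carry_out", "payload": {"commands": [{"tx": 0, "ty": 0, "tz": 0.0005, "rx": 0, "ry": 0, "rz": 0, "jaw": 0}, {"tx": 0, "ty": 0, "tz": 0.001, "rx": 0, "ry": 0, "rz": 0, "jaw": 0}, {"tx": 0, "ty": 0, "tz": 0.0015, "rx": 0, "ry": 0, "rz": 0, "jaw": 0}, {"tx": 0, "ty": 0, "tz": 0.0015, "rx": 0, "ry": 0, "rz": 0, "jaw": 0}]}}

```text
time: 11.32
position: [0.5141, 0.1155, 0.1757]
tool_rot: [2.702, 1.603, 0.004]
ft_force: [0.5, 0.1, 7.3]
grip_width: 0.3
```

```bash
python3 st.py
```

```text
11.325 [0.5141 0.1155 0.1757] [0.4647 0.1365 7.2529] [-0.1092  0.2553  0.0137] 0.30025693799862296
```

{"api": "carry_out", "payload": {"commands": [{"tx": 0, "ty": 0, "tz": 0.0005, "rx": 0, "ry": 0, "rz": 0, "jaw": 0}, {"tx": 0, "ty": 0, "tz": 0.001, "rx": 0, "ry": 0, "rz": 0, "jaw": 0}, {"tx": 0, "ty": 0, "tz": 0.0015, "rx": 0, "ry": 0, "rz": 0, "jaw": 0}, {"tx": 0, "ty": 0, "tz": 0.0015, "rx": 0, "ry": 0, "rz": 0, "jaw": 0}]}}

```text
time: 11.82
position: [0.5127, 0.115, 0.1724]
tool_rot: [-2.702, -1.603, 0.002]
ft_force: [-0.2, -0.1, -1.4]
grip_width: 0.299
```

```bash
python3 st.py
```

```text
11.825 [0.5127 0.115  0.1724] [-0.2404 -0.0574 -1.3766] [-0.1084  0.1497  0.0451] 0.29861536959890356
```

{"api": "carry_out", "payload": {"commands": [{"tx": 0, "ty": 0, "tz": 0.0003, "rx": 0, "ry": 0, "rz": 0, "jaw": 0}, {"tx": 0, "ty": 0, "tz": 0.0006, "rx": 0, "ry": 0, "rz": 0, "jaw": 0}, {"tx": 0, "ty": 0, "tz": 0.001, "rx": 0, "ry": 0, "rz": 0, "jaw": 0}, {"tx": 0, "ty": 0, "tz": 0.001, "rx": 0, "ry": 0, "rz": 0, "jaw": 0}]}}

```text
time: 12.32
position: [0.5132, 0.1151, 0.1722]
tool_rot: [-2.702, -1.603, -0.0]
ft_force: [-1.5, 0.1, 1.0]
grip_width: 0.296
```

```bash
python3 st.py; python3 look.py scene s9;python3 look.py wrist w9
python3 - <<'E'
import cv2,numpy as np
a=cv2.resize(cv2.imread("pics/s9.png")[200:280,330:420],(450,400),interpolation=cv2.INTER_CUBIC)
b=cv2.resize(cv2.imread("pics/w9.png")[210:310,280:370],(360,400),interpolation=cv2.INTER_CUBIC)
cv2.imwrite("pics/sw9.png",cv2.resize(np.hstack([a,b]),(800,395)))
E
```

```text
12.325 [0.5132 0.1151 0.1722] [-1.5104  0.0847  1.0097] [-0.0993  0.4368  0.0186] 0.2960266661122468
12.325 [0.5132 0.1151 0.1722] [[ 0.4794  0.8776  0.0002]
 [ 0.8776 -0.4794 -0.0001]
 [ 0.0001  0.0002 -1.    ]] [-1.5104  0.0847  1.0097] [-0.7402  0.0597  0.491   1.7942 -0.0295  1.2947 -0.7418] 0.2960266661122468
12.375 [0.5132 0.1151 0.1722] [[ 0.4794  0.8776  0.0003]
 [ 0.8776 -0.4794  0.0001]
 [ 0.0002  0.0003 -1.    ]] [-1.1884 -0.2834  0.4456] [-0.7402  0.0596  0.491   1.7942 -0.0294  1.2947 -0.7419] 0.3004059052196122
```

View pics/sw9.png

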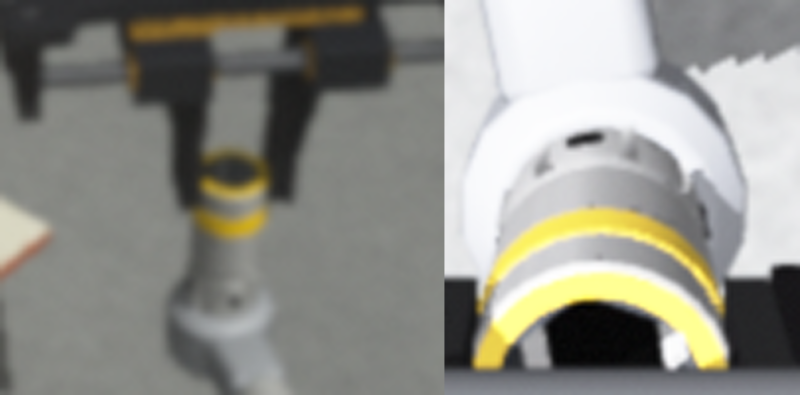

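{"api": "carry_out", "payload": {"commands": [{"tx": 0, "ty": 0, "tz": -0.0005, "rx": 0, "ry": 0, "rz": 0, "jaw": 0}, {"tx": 0, "ty": 0, "tz": -0.001, "rx": 0, "ry": 0, "rz": 0, "jaw": 0}, {"tx": 0, "ty": 0, "tz": -0.0015, "rx": 0, "ry": 0, "rz": 0, "jaw": 0}, {"tx": 0, "ty": 0, "tz": -0.0015, "rx": 0, "ry": 0, "rz": 0, "jaw": 0}], "grip_force": 55}}

```text
time: 12.92
position: [0.5132, 0.1149, 0.1733]
tool_rot: [2.702, 1.603, -0.0]
ft_force: [-0.6, -1.4, -2.4]
grip_width: 0.299
```

```bash
python3 st.py
```

```text
12.925 [0.5132 0.1149 0.1733] [-0.6111 -1.4184 -2.3565] [-0.1903  0.1005  0.0054] 0.2988785087866667
```

{"api": "carry_out", "payload": {"commands": [{"tx": 0, "ty": 0, "tz": -0.0003, "rx": 0, "ry": 0, "rz": 0, "jaw": 0}, {"tx": 0, "ty": 0, "tz": -0.0006, "rx": 0, "ry": 0, "rz": 0, "jaw": 0}, {"tx": 0, "ty": 0, "tz": -0.0008, "rx": 0, "ry": 0, "rz": 0, "jaw": 0}, {"tx": 0, "ty": 0, "tz": -0.0008, "rx": 0, "ry": 0, "rz": 0, "jaw": 0}]}}

```text
time: 13.42
position: [0.5131, 0.1149, 0.1742]
tool_rot: [2.702, 1.603, -0.0]
ft_force: [-0.5, -0.9, -3.6]
grip_width: 0.296
```

```bash
python3 st.py
```

```text
13.425 [0.5131 0.1149 0.1742] [-0.4711 -0.9147 -3.634 ] [-0.2025  0.1199  0.0061] 0.2961078423258803
```

{"api": "carry_out", "payload": {"commands": [{"tx": 0, "ty": 0, "tz": -0.0002, "rx": 0, "ry": 0, "rz": 0, "jaw": 0}, {"tx": 0, "ty": 0, "tz": -0.0004, "rx": 0, "ry": 0, "rz": 0, "jaw": 0}, {"tx": 0, "ty": 0, "tz": -0.0006, "rx": 0, "ry": 0, "rz": 0, "jaw": 0}]}}

```text
time: 13.8
position: [0.513, 0.1148, 0.1747]
tool_rot: [2.702, 1.603, -0.001]
ft_force: [-0.0, -1.4, -4.4]
grip_width: 0.297
```

```bash
python3 st.py
```

```text
13.8 [0.513  0.1148 0.1747] [-0.0111 -1.4271 -4.4351] [-0.3076  0.1183  0.0494] 0.2969601592008477
```

{"api": "carry_out", "payload": {"commands": [{"tx": 0, "ty": 0, "tz": -0.0002, "rx": 0, "ry": 0, "rz": 0, "jaw": 0}, {"tx": 0, "ty": 0, "tz": -0.0004, "rx": 0, "ry": 0, "rz": 0, "jaw": 0}, {"tx": 0, "ty": 0, "tz": -0.0004, "rx": 0, "ry": 0, "rz": 0, "jaw": 0}]}}

```text
time: 14.18
position: [0.5129, 0.1149, 0.175]
tool_rot: [-2.702, -1.603, 0.001]
ft_force: [0.5, -1.5, -6.0]
grip_width: 0.298
```

```bash
python3 st.py
```

```text
14.175 [0.5129 0.1149 0.175 ] [ 0.4991 -1.4613 -6.0255] [-0.3666  0.0673  0.0174] 0.29839799895596614
```

{"api": "carry_out", "payload": {"commands": [{"tx": 0, "ty": 0, "tz": -0.0003, "rx": 0, "ry": 0, "rz": 0, "jaw": 0}, {"tx": 0, "ty": 0, "tz": -0.0005, "rx": 0, "ry": 0, "rz": 0, "jaw": 0}, {"tx": 0, "ty": 0, "tz": -0.0005, "rx": 0, "ry": 0, "rz": 0, "jaw": 0}]}}

```text
time: 14.55
position: [0.5129, 0.1148, 0.1754]
tool_rot: [-2.702, -1.603, 0.001]
ft_force: [-0.4, -0.4, -7.7]
grip_width: 0.298
```

```bash
python3 st.py
```

```text
14.55 [0.5129 0.1148 0.1754] [-0.3558 -0.4483 -7.6868] [-0.4577  0.1375  0.0418] 0.29768794221456824
```

{"api": "carry_out", "payload": {"commands": [{"tx": 0, "ty": 0, "tz": -0.0001, "rx": 0, "ry": 0, "rz": 0, "jaw": 0}, {"tx": 0, "ty": 0, "tz": -0.0003, "rx": 0, "ry": 0, "rz": 0, "jaw": 0}, {"tx": 0, "ty": 0, "tz": -0.0006, "rx": 0, "ry": 0, "rz": 0, "jaw": 0}, {"tx": 0, "ty": 0, "tz": -0.0009, "rx": 0, "ry": 0, "rz": 0, "jaw": 0}]}}

```text
time: 15.05
position: [0.5127, 0.1147, 0.1761]
tool_rot: [-2.702, -1.603, 0.002]
ft_force: [-0.2, -1.5, -12.5]
grip_width: 0.298
```

```bash
python3 st.py
```

```text
15.05 [0.5127 0.1147 0.1761] [ -0.1934  -1.5135 -12.504 ] [-0.5847  0.0512 -0.0097] 0.29828289940722963
```

{"api": "carry_out", "payload": {"commands": [{"tx": 0, "ty": 0, "tz": -0.0002, "rx": 0, "ry": 0, "rz": 0, "jaw": 0}, {"tx": 0, "ty": 0, "tz": -0.0003, "rx": 0, "ry": 0, "rz": 0, "jaw": 0}]}}

```text
time: 15.3
position: [0.5127, 0.1147, 0.1763]
tool_rot: [2.702, 1.603, -0.002]
ft_force: [-1.1, -1.3, -14.2]
grip_width: 0.299
```

```bash
python3 st.py
```

```text
15.3 [0.5127 0.1147 0.1763] [ -1.1486  -1.348  -14.1633] [-0.632   0.1336 -0.0127] 0.29855439444152276
```

Pull is about 12 N. I'll add a touch more and hold it.

{"api": "carry_out", "payload": {"commands": [{"tx": 0, "ty": 0, "tz": -0.0001, "rx": 0, "ry": 0, "rz": 0, "jaw": 0}, {"tx": 0, "ty": 0, "tz": -0.0001, "rx": 0, "ry": 0, "rz": 0, "jaw": 0}, {"tx": 0, "ty": 0, "tz": -0.0001, "rx": 0, "ry": 0, "rz": 0, "jaw": 0}]}}

```text
time: 15.68
position: [0.5128, 0.1148, 0.1766]
tool_rot: [-2.702, -1.603, 0.002]
ft_force: [0.0, -2.7, -16.8]
grip_width: 0.297
```

```bash
python3 st.py
```

```text
15.675 [0.5128 0.1148 0.1766] [  0.0113  -2.6921 -16.8324] [-0.6959  0.174  -0.028 ] 0.297203451318393
```

{"api": "carry_out", "payload": {"commands": [{"tx": 0, "ty": 0, "tz": 0.0004, "rx": 0, "ry": 0, "rz": 0, "jaw": 0}, {"tx": 0, "ty": 0, "tz": 0.0004, "rx": 0, "ry": 0, "rz": 0, "jaw": 0}]}}

```text
time: 15.92
position: [0.5129, 0.115, 0.1765]
tool_rot: [-2.702, -1.603, 0.001]
ft_force: [-0.6, -3.3, -16.1]
grip_width: 0.3
```

```bash
python3 st.py
```

```text
15.925 [0.5129 0.115  0.1765] [ -0.5928  -3.2568 -16.1115] [-0.686   0.3248  0.0213] 0.3001514114618213
```

{"api": "carry_out", "payload": {"commands": [{"tx": 0, "ty": 0, "tz": 0.0002, "rx": 0, "ry": 0, "rz": 0, "jaw": 0}, {"tx": 0, "ty": 0, "tz": 0.0006, "rx": 0, "ry": 0, "rz": 0, "jaw": 0}, {"tx": 0, "ty": 0, "tz": 0.001, "rx": 0, "ry": 0, "rz": 0, "jaw": 0}, {"tx": 0, "ty": 0, "tz": 0.0014, "rx": 0, "ry": 0, "rz": 0, "jaw": 0}, {"tx": 0, "ty": 0, "tz": 0.0018, "rx": 0, "ry": 0, "rz": 0, "jaw": 0}, {"tx": 0, "ty": 0, "tz": 0.0022, "rx": 0, "ry": 0, "rz": 0, "jaw": 0}, {"tx": 0, "ty": 0, "tz": 0.0026, "rx": 0, "ry": 0, "rz": 0, "jaw": 0}, {"tx": 0, "ty": 0, "tz": 0.0026, "rx": 0, "ry": 0, "rz": 0, "jaw": 0}]}}

```text
time: 16.92
position: [0.5141, 0.1153, 0.1749]
tool_rot: [2.702, 1.603, 0.004]
ft_force: [-0.7, -0.0, -5.2]
grip_width: 0.296
```

```bash
python3 st.py
```

```text
16.925 [0.5141 0.1153 0.1749] [-0.6611 -0.01   -5.1774] [-0.4903  0.3628  0.0256] 0.296415050351956
```

{"api": "carry_out", "payload": {"commands": [{"tx": 0, "ty": 0, "tz": 0.0004, "rx": 0, "ry": 0, "rz": 0, "jaw": 0}, {"tx": 0, "ty": 0, "tz": 0.0008, "rx": 0, "ry": 0, "rz": 0, "jaw": 0}, {"tx": 0, "ty": 0, "tz": 0.0012, "rx": 0, "ry": 0, "rz": 0, "jaw": 0}, {"tx": 0, "ty": 0, "tz": 0.0016, "rx": 0, "ry": 0, "rz": 0, "jaw": 0}, {"tx": 0, "ty": 0, "tz": 0.002, "rx": 0, "ry": 0, "rz": 0, "jaw": 0}, {"tx": 0, "ty": 0, "tz": 0.002, "rx": 0, "ry": 0, "rz": 0, "jaw": 0}]}}

```text
time: 17.68
position: [0.5135, 0.1152, 0.1724]
tool_rot: [2.702, 1.603, 0.001]
ft_force: [-0.5, -0.8, -0.7]
grip_width: 0.299
```

```bash
python3 st.py
```

```text
17.675 [0.5135 0.1152 0.1724] [-0.4718 -0.8161 -0.7087] [-0.3292  0.0953 -0.0396] 0.2993579062984268
```

{"api": "carry_out", "payload": {"commands": [{"tx": 0, "ty": 0, "tz": 0.0004, "rx": 0, "ry": 0, "rz": 0, "jaw": 0}, {"tx": 0, "ty": 0, "tz": 0.0008, "rx": 0, "ry": 0, "rz": 0, "jaw": 0}, {"tx": 0, "ty": 0, "tz": 0.0008, "rx": 0, "ry": 0, "rz": 0, "jaw": 0}, {"tx": 0, "ty": 0, "tz": 0.0008, "rx": 0, "ry": 0, "rz": 0, "jaw": 0}]}}

```text
time: 18.18
position: [0.5135, 0.1151, 0.1718]
tool_rot: [2.702, 1.603, 0.002]
ft_force: [-0.6, 0.1, 4.6]
grip_width: 0.298
```

```bash
python3 st.py
```

```text
18.175 [0.5135 0.1151 0.1718] [-0.5864  0.1214  4.6497] [-0.2512  0.3485  0.0436] 0.2975387331956905
```

{"api": "carry_out", "payload": {"commands": [{"tx": 0, "ty": 0, "tz": -0.0005, "rx": 0, "ry": 0, "rz": 0, "jaw": 0}, {"tx": 0, "ty": 0, "tz": -0.0005, "rx": 0, "ry": 0, "rz": 0, "jaw": 0.4}, {"tx": 0, "ty": 0, "tz": -0.0005, "rx": 0, "ry": 0, "rz": 0, "jaw": 0.6}, {"tx": 0, "ty": 0, "tz": -0.0005, "rx": 0, "ry": 0, "rz": 0, "jaw": 0.8}, {"tx": 0, "ty": 0, "tz": -0.0005, "rx": 0, "ry": 0, "rz": 0, "jaw": 0.8}, {"tx": 0, "ty": 0, "tz": -0.0005, "rx": 0, "ry": 0, "rz": 0, "jaw": 0.8}, {"tx": 0, "ty": 0, "tz": -0.0005, "rx": 0, "ry": 0, "rz": 0, "jaw": 0.8}, {"tx": 0, "ty": 0, "tz": -0.0005, "rx": 0, "ry": 0, "rz": 0, "jaw": 0.8}]}}

```text
time: 19.18
position: [0.5132, 0.115, 0.1718]
tool_rot: [-2.702, -1.603, -0.0]
ft_force: [-0.3, 0.7, 0.0]
grip_width: 0.794
```

```bash
python3 st.py; python3 look.py wrist w10
```

```text
19.175 [0.5132 0.115  0.1718] [-0.343   0.7244  0.0382] [-0.1361  0.0738  0.0192] 0.7937740442442591
19.175 [0.5132 0.115  0.1718] [[ 0.4794  0.8776  0.0001]
 [ 0.8776 -0.4794  0.    ]
 [ 0.0001  0.0001 -1.    ]] [-0.343   0.7244  0.0382] [-0.7401  0.06    0.491   1.7947 -0.0295  1.294  -0.7418] 0.7937740442442591
```

View pics/w10.png

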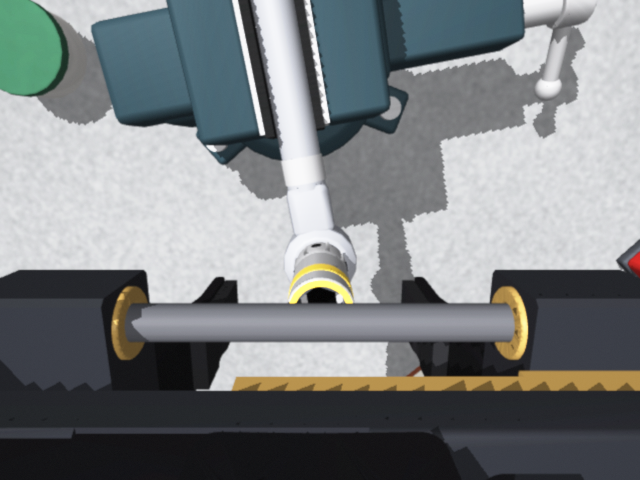

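Socket is free of the fingers and standing on the drive. Retreat straight up.

{"api": "carry_out", "payload": {"commands": [{"tx": 0, "ty": 0, "tz": -0.01, "rx": 0, "ry": 0, "rz": 0, "jaw": 0.9}, {"tx": 0, "ty": 0, "tz": -0.03, "rx": 0, "ry": 0, "rz": 0, "jaw": 1}, {"tx": 0, "ty": 0, "tz": -0.06, "rx": 0, "ry": 0, "rz": 0, "jaw": 1}, {"tx": 0, "ty": 0, "tz": -0.1, "rx": 0, "ry": 0, "rz": 0, "jaw": 1}, {"tx": -0.02, "ty": 0, "tz": -0.12, "rx": 0, "ry": 0, "rz": 0, "jaw": 1}, {"tx": -0.06, "ty": 0, "tz": -0.12, "rx": 0, "ry": 0, "rz": 0, "jaw": 1}, {"tx": -0.06, "ty": 0, "tz": -0.12, "rx": 0, "ry": 0, "rz": 0, "jaw": 1}, {"tx": -0.06, "ty": 0, "tz": -0.12, "rx": 0, "ry": 0, "rz": 0, "jaw": 1}]}}

```text
time: 20.23
position: [0.4846, 0.063, 0.2923]
tool_rot: [-2.701, -1.603, -0.002]
ft_force: [0.3, 0.6, 0.8]
grip_width: 1.0
```

```bash
python3 look.py wrist w11;python3 look.py scene s11
python3 - <<'E'
from h import *
import pickle
np.set_printoptions(precision=4,suppress=True)
im=cv2.imread("pics/w11.png");ci,s=pickle.load(open("pics/w11.pkl","rb"))
m=((im[:,:,1].astype(int)-im[:,:,0])>70)&(im[:,:,2]>150);m=m.astype(np.uint8);m[260:]=0
c=max(cv2.findContours(m,0,2)[0],key=cv2.contourArea);e=cv2.fitEllipse(c);print(e)
print("rim",ray(ci,*e[0],.216))
a=cv2.resize(cv2.imread("pics/s11.png")[200:280,330:420],(450,400),interpolation=cv2.INTER_CUBIC)
u,v=map(int,e[0]);b=cv2.resize(im[max(0,v-50):v+50,u-45:u+45],(360,400),interpolation=cv2.INTER_CUBIC)
cv2.imwrite("pics/sw11.png",cv2.resize(np.hstack([a,b]),(800,395)))
E
```

```text
20.225 [0.4846 0.063  0.2923] [[ 0.4792  0.8777  0.0015]
 [ 0.8777 -0.4792  0.0002]
 [ 0.0009  0.0012 -1.    ]] [0.3126 0.6065 0.7716] [-0.7233 -0.0833  0.5088  1.679   0.0396  1.5343 -0.7171] 1.0000472627602746
20.275 [0.4845 0.0634 0.292 ] [[ 0.4784  0.8781  0.0007]
 [ 0.8781 -0.4784  0.    ]
 [ 0.0004  0.0006 -1.    ]] [-0.372  -0.5589  0.5416] [-0.7237 -0.0825  0.5083  1.6791  0.0396  1.5342 -0.7171] 0.9998804762307109
((320.3883361816406, 154.13925170898438), (40.04804611206055, 40.83289337158203), 12.679130554199219)
rim [0.5131 0.1139 0.216 ]
```

View pics/sw11.png

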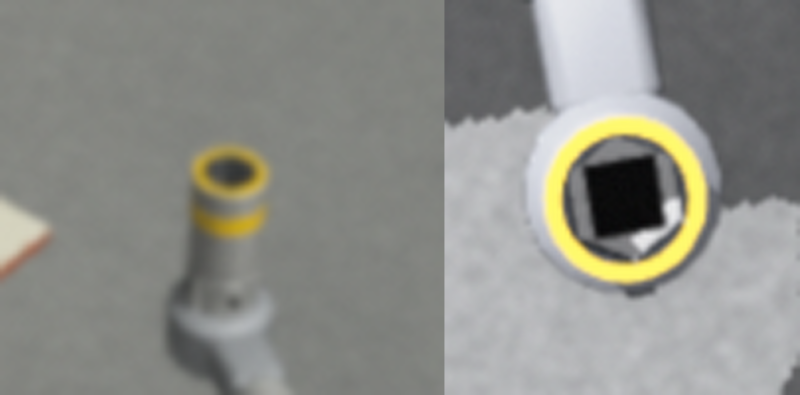

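View pics/s11.png

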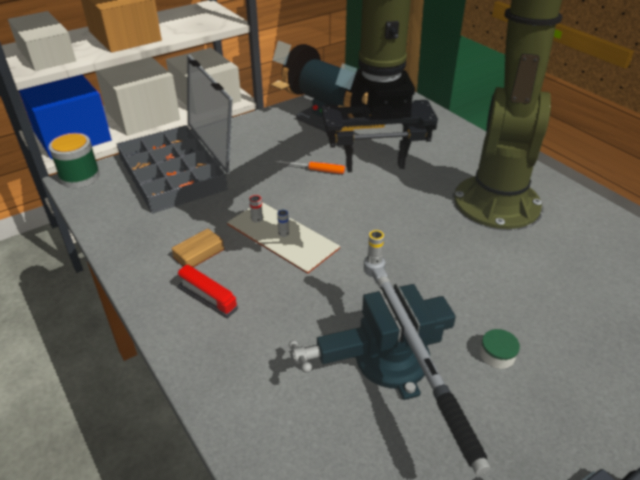

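```bash
python3 -c "
from bench import ctrl
print(ctrl.close_job())"
```

```text
the job is handed in; nothing more can be done
None
```

The yellow-banded socket is on the wrench's square drive, snapped home, pull-tested and let go. I handed the job in at about 20 s of the 70 s allowed; no verdict was reported.

- **Fit:** I gripped the socket on the tile, turned it about 41° to match the drive and lowered it in small steps. The ball resisted with about 9 N, then the socket snapped down. A further press met the shoulder about where I had estimated home to be.
- **Pull test:** All forces are wrist readings less about 2 N for the socket's weight.
  - The build-up took about 1.7 s from first load to about 12 N.
  - The pull stayed at about 12 to 14.7 N for some 0.6 s. It kept creeping up while I held the pose, so it peaked above the 13 N aim, but still below 17 N. I backed off to about 14 N and then eased it away.
  - At full pull the tool had risen about 4 mm, of which about 1 mm is the wrench lifting. The other 3 mm or so is a little more than the stated play of up to 2.5 mm; I put that down to finger give but did not check it.
- **Letting go:** I re-seated the socket with about 7 N, backed off 0.5 mm, opened the jaws and moved clear upwards.
- **Last checks:**
  - The wrist picture puts the rim centre at (0.513, 0.114), within 0.3 mm of the drive position I measured at the start, so it is centred and upright.
  - The scene picture shows the socket at the same height as when it was first home.
  - By eye, the other two sockets and all the bystanders look unmoved.
  - The gripper is well clear and the wrist force is about zero.

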